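# Feed a beam blank through a tunnel demagnetiser with the push stick

## Task

Take the wooden push stick by its handle and use its tip to slide the steel beam blank slowly along the bed, under the low guard and through the demagnetiser, until the blank lies wholly on the green strip on the far side. Keep the gripper itself off the blank, do not lift the blank off the bed, and leave the other things on the bench alone. Then draw the stick back out and lay it flat in its tray.

Things in the scene. Friction and masses are not known exactly. Their poses are not given: they have to be found in the camera images.
- demag: blue tunnel demagnetiser, fixed. Origin: on the bench under the middle of the blue housing; x = feed direction, z up. Black bed, top 20 mm above the bench, from x = -210 (infeed end) to +200 mm (outfeed end), both ends open. Two rails, 10 mm higher than the bed, leave a channel 42 mm wide centred on y = 0. Housing: x -30 to +30, y -67 to +67, 96 mm high, opening 42 mm wide x 24 mm high
- mouth (a point): middle of the opening's entry under the clear plastic guard hood, at bed height (20 mm above the bench), on the channel's centre line, 62 mm before the housing's middle; x = feed. The opening is 42 mm wide and 24 mm high from here on through the housing; the hood is 32 mm long, 62 mm wide, its top 48 mm above the bench
- green (a point): centre of the green strip painted on the outfeed bed, at bed height, x = feed; the strip is 150 mm long (along x) and fills the channel; it starts 10 mm past the housing's exit face and ends 10 mm before the bed's open end
- stick_handle (a point): grip point of the push stick: middle of its orange upright handle, 50 mm long (x) x 26 mm wide (y), from 14 to 70 mm above the stick's flat underside; the point is 45 mm above the underside. x points along the stick to its tip, z up. The stick, about 0.11 kg, is a wooden bar 210 x 22 x 14 mm (length, width, height) with the handle on its rear part; it lies flat in the tray
- blank_centre (a point): centre of the steel beam blank, a loose flat bar 100 mm long (its x axis) x 32 mm wide x 10 mm thick, about 0.25 kg, lying flat in the channel on the infeed side, its x axis along the feed. It slides with friction and stops when no longer pushed. Its centre is 5 mm above the bed
- stick_tip (a point): middle of the push stick's red front end face, 7 mm above its underside and 170 mm ahead (x) of the handle's grip point; this flat end pushes the blank
- stick_mid (a point): middle of the push stick's wooden bar: half-way along it (65 mm ahead of the grip point, 105 mm behind the tip) and 7 mm above its underside
- tray: grey open tray for the push stick, with a blue liner, fixed to the bench, 270 mm long (x) x 68 mm wide (y) outside, walls 4 mm thick and 14 mm high. Origin: centre of its underside; inside floor 4 mm above the bench. The stick fits lengthwise, flat, with its handle up
- poise: bystander: black iron poise, 56 mm diameter, 63 mm high, standing; origin at the centre of its underside
- slug: bystander: brass adjusting slug, 26 mm diameter, 34 mm high, standing; origin at the centre of its underside
- spacer: bystander: aluminium spacer ring, 36 mm diameter, 10 mm high, lying flat; origin at the centre of its underside
- hexkey: bystander: chrome L-shaped hex key with a red sleeve, 130 mm long, 8 mm thick, lying flat; origin at the middle of the long leg's underside, long leg along x
- weight: bystander: brass knob weight, 38 mm diameter, 67 mm high, standing; origin at the centre of its underside
Mind the look-alikes: they are no part of the job. Of the things that look like the part that bears stick_handle, take the one that is farthest to the robot's left at the start. What is shaped like the part that bears blank_centre but purple or yellow is not meant.

How it is judged:
On the way, in this order (a step that is already met when the one before it is completed fails the run):
1. the stick pushes the blank, whose front end has come under the guard hood (x of blank_centre in the frame of demag between -0.09 and -0.035 m and contact force between stick and blank above 0.2 N), for 0.03 s.
2. the blank's middle is inside the demagnetiser's tunnel, low on the bed (x of blank_centre in the frame of demag between -0.03 and 0.03 m and z of blank_centre in the frame of demag below 0.032 m), for 0.05 s.
At the end, for the whole second after the job is handed in: The blank rests flat on the bed with its whole length on the green strip (3 mm over either end is let pass); the push stick lies flat inside its tray, handle up, released and at rest (x of blank_centre in the frame of demag between 0.087 and 0.143 m and z of blank_centre in the frame of demag below 0.028 m and x of stick_mid in the frame of tray between -0.032 and 0.032 m and y of stick_mid in the frame of tray between -0.022 and 0.022 m and z of stick_mid in the frame of tray below 0.016 m and angle between stick_handle's own z axis and vertical below 0.08 rad and linear speed of each of stick, blank below 0.02 m/s); the robot touches nothing.
It fails at once if the gripper's fingers touch the blank (contact force between the fingers and blank above 0.5 N).
It fails at once if the blank is lifted off the bed (by over 15 mm) or falls off it (z of blank_centre in the frame of demag above 0.04 m or z of blank_centre in the frame of demag below 0.015 m).
It fails at once if the blank is knocked along (faster than 0.35 m/s) (linear speed of blank above 0.35 m/s).
It fails at once if a bystander is moved by over 20 mm (distance of any of poise, slug, spacer, hexkey, weight from where it was at the start of the episode above 0.02 m).
It also fails if it takes over 48 s, if anything falls off the work surface, if the arm or the gripper's body presses on something with over 40 N, if the wrist force passes 120 N, or if a joint passes its speed limit or range.

## Robot

A 6-joint arm with a two-finger parallel gripper is mounted at the origin on the work surface. World frame = base frame: x ahead of the robot, y to its left, z up, the work surface at z = 0. Lengths are in m, angles in rad, forces in N, time in s.
With the tool pointing down it reaches from about 0.375 to 0.9 m from the base axis. Payload 3.1 kg.
Tool frame: the origin (TCP) lies on the centre line of the jaws, within the pads' length; the fingertips stand 8 mm ahead of it and the grasp point (between the pads) lies 11 mm behind it; z points along the fingers, y is the line along which they close (so a half turn about z gives the same grasp; the last joint's range is limited). The gripper opens to 87 mm and grips with 3 to 60 N. Pads are 19 mm wide; open, the fingers measure 117 mm over their backs; the gripper's body (75 mm by 190 mm) begins 51 mm behind the grasp point.
Start: joints at [1.101, 0.527, 1.433, -0, 1.181, -0.178], TCP at [0.18, 0.599, 0.231] pointing down, gripper open.
Joint ranges: [-3.08, 3.08], [-0.75, 2.2], [0.22, 2.44], [-1.43, 4.57], [0, 2.65], [-2.85, 2.85]. Speed limits (rad/s): [2.79, 2.79, 3.14, 3.14, 3.14, 3.14].

## Interface

Orientations are given as a unit quaternion [x, y, z, w].
In Python, from bench import robot gives the robot as it stands.
- The arm moves only by the shell command python3 -m handwheel 'ROWS' [FORCE]. ROWS is text: rows parted by semicolons, each of 7 numbers parted by spaces: the shift along the tool's x, y, z normalised to -1 to 1, where 1 is 80 mm, then the turn, a rotation vector about the tool's x, y, z normalised to -1 to 1, where 1 is 45 degrees, then the closure, from -1 (fully open) to 1 (shut). A call has exactly 10 rows; each row shifts and turns the commanded pose from where the row before left it, along the tool's axes as they then stand; what a row does not reach is not made up. A row lasts 1/8 s, in which the tool goes at most 62.5 mm and 10.7 degrees, less where a joint would pass 70% of its speed; a pose out of reach is approached as far as the arm can. A call with a number of a shift or a turn outside -1 to 1 is refused whole. A call with a gripper value outside its range is refused whole. The fingers move at their own pace and stop on an object; FORCE is the grip in N (left out, the last holds). Time passes only in rows, so rows that do not move let the fingers close, or fill a call up. It gives the time, the measured TCP pose, the force, the opening and the grip force at its end, in the units of the state.
- robot.get_state(): the state, without advancing time (a new reading comes with each control period).
- robot.get_image(name): name is "scene" or "top" or "wrist"; returns (picture, depth): 400x640x3 uint8, red, green, blue; 400x640 float32, m along the optical axis (not along the pixel's ray), 0 where there is no reading.
- robot.camera_params(name): a dict with "camera_matrix" (3x3 intrinsics, pixels), "xyz" and "attitude" of the camera in the world. Camera axes: x right, y down, z forward; pixel columns grow to the right and rows downward; lengths in m; the calibration is good to about 2 mm. A picture is of the moment at which its call begins: read the wrist's pose just before it. camera_params takes no time and is no camera call; for the wrist camera it gives the pose at the moment of the call.
- robot.sign_off(): hands the job in; it is judged then, once.
The state is a dict: "time_s": time; "joints": joint angles; "qvel": joint speeds; "effort": joint torques, N m; "tool_pos": TCP position; "ee_rot": TCP orientation; "force": force on the tool from outside, world axes, zero at the start; "ft_torque": the same for the moment, N m; "grip_width": finger opening in m; "finger_force": force on a finger pad.
Only numpy, scipy, OpenCV 4.12 (cv2) and the standard library are available. Lean on these libraries where they do the work, as an engineer would, in place of code of your own. Each camera call takes 0.05 s, during which the arm holds its last target. There are 200 camera calls.

## Working session

There is one attempt and no reset: what is moved stays moved. The work goes in short steps, Python scripts to look and compute and a shell command to move; the robot and the scene stay as the last step left them, time stands still between calls to the robot, and variables do not carry over. Pictures are saved under pics/ and viewed, at most 10 in all, crops included, and the job is handed in when it is done.

```bash
ls; mkdir -p pics; cat > h.py <<'E'
import numpy as np, cv2
from scipy.spatial.transform import Rotation as R
from bench import robot
def cam(n):
    p=robot.camera_params(n); K=np.array(p["camera_matrix"]); a=np.array(p["attitude"],float)
    Rm=R.from_quat(a).as_matrix() if a.shape==(4,) else a
    return K,np.array(p["xyz"]),Rm
def ray(c,uv,z):
    K,t,Rm=c; uv=np.atleast_2d(np.asarray(uv,float))
    d=np.c_[uv,np.ones(len(uv))]@np.linalg.inv(K).T@Rm.T
    return t+d*((z-t[2])/d[:,2])[:,None]
def proj(c,P):
    K,t,Rm=c; q=(np.atleast_2d(P)-t)@Rm@K.T; return q[:,:2]/q[:,2:]
def shot(n,name):
    c=cam(n); im,d=robot.get_image(n); cv2.imwrite("pics/%s.png"%name,im[:,:,::-1]); np.savez("pics/%s.npz"%name,im=im,d=d,K=c[0],t=c[1],R=c[2]); return c,im,d
def load(name):
    f=np.load("pics/%s.npz"%name); return (f["K"],f["t"],f["R"]),f["im"],f["d"]
E
python3 - <<'E'
from h import *
for n in("top","scene"):
    c,im,d=shot(n,n+"0"); print(n,c, np.median(d))
s=robot.get_state(); print(s)
E
```

```text
pics
top (array([[417.05750517,   0.        , 316.66277006],
       [  0.        , 417.05750517, 193.89811402],
       [  0.        ,   0.        ,   1.        ]]), array([ 0.35841056, -0.14089246,  1.19435943]), array([[ 1.82508104e-02, -9.83813442e-01,  1.78263905e-01],
       [-9.99828981e-01, -1.84908194e-02,  3.15108594e-04],
       [ 2.98623761e-03, -1.78239170e-01, -9.83982663e-01]])) 1.2090238
scene (array([[432.05730056,   0.        , 326.17656221],
       [  0.        , 432.05730056, 199.21992624],
       [  0.        ,   0.        ,   1.        ]]), array([ 1.29111223, -0.65637621,  0.99707895]), array([[ 0.56931945,  0.59172493, -0.57073371],
       [ 0.8219669 , -0.3964593 ,  0.40888927],
       [ 0.01567729, -0.70191283, -0.7120903 ]])) 1.701915
{'time_s': 0.1, 'joints': array([ 1.10053684e+00,  5.28399030e-01,  1.43376816e+00, -3.54057758e-05,
        1.18140305e+00, -1.78493248e-01]), 'qvel': array([-0.00042615, -0.00295741, -0.00225752,  0.00144749, -0.00092898,
        0.00064243]), 'effort': array([-9.97366874e-05, -4.40986562e+01, -1.77152038e+01,  6.35259342e-02,
        5.32573136e-02, -3.73590797e-05]), 'tool_pos': array([0.17945811, 0.59800879, 0.22965552]), 'ee_rot': array([ 1.45359487e-01,  9.89378412e-01, -9.42441308e-04, -2.99627441e-04]), 'force': array([ 0.51550176,  0.31131717, -0.16928221]), 'ft_torque': array([-0.01942686,  0.01133146, -0.01979898]), 'finger_force': 0.0, 'grip_width': 0.08704803785897149}
```

```bash
ls pics; python3 -m handwheel --help 2>&1 | head -5
```

```text
scene0.npz
scene0.png
top0.npz
top0.png
invalid input at $: expected rows of numbers
```

View pics/top0.png

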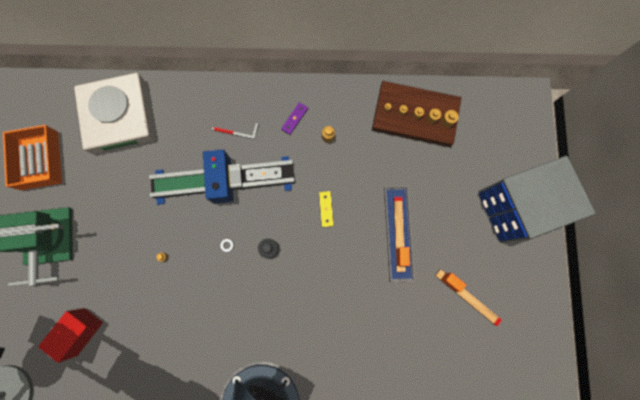

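View pics/scene0.png

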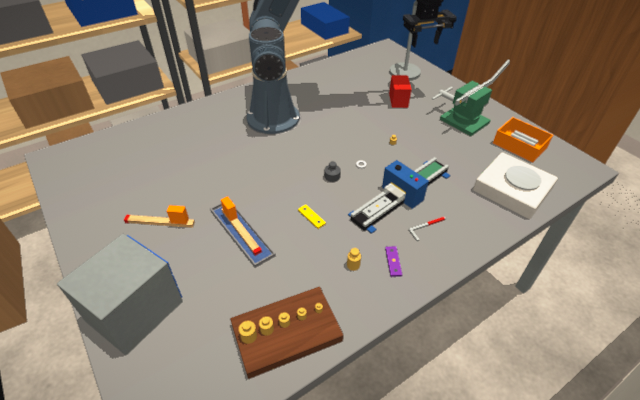

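The top view shows the tray with its stick at (400,235) and the loose look-alike stick at (470,298), farther right, so the tray stick is mine. The demag housing is at (216,175), the green strip at (180,184) on the left, and the blank at (265,174). Feed therefore runs to image left (+y). The scene view agrees.

```bash
cat > m1.py <<'E'
from h import *
c,im,d=load("top0")
hsv=cv2.cvtColor(im,cv2.COLOR_RGB2HSV)
def big(m,box):
    k=np.zeros_like(m); x0,y0,x1,y1=box; k[y0:y1,x0:x1]=m[y0:y1,x0:x1]
    n,l,s,ce=cv2.connectedComponentsWithStats(k); i=1+np.argmax(s[1:,4]); 
    pts=np.argwhere(l==i)[:,::-1].astype(np.float32)
    r=cv2.minAreaRect(pts); return ce[i],r,s[i,4],l==i
def col(lo,hi): return cv2.inRange(hsv,lo,hi)
def show(n,m,box,z):
    ce,r,a,msk=big(m,box); b=cv2.boxPoints(r); W=ray(c,b,z); print(n,"px",ce.round(1),a,"world",ray(c,ce,z)[0].round(4),"ctr",W.mean(0).round(4),"sides",np.linalg.norm(W[1]-W[0]).round(3),np.linalg.norm(W[2]-W[1]).round(3)); 
    e=W[1]-W[0] if np.linalg.norm(W[1]-W[0])>np.linalg.norm(W[2]-W[1]) else W[2]-W[1]; print("   ang",np.degrees(np.arctan2(e[1],e[0])).round(1), "depth z", np.median(d[msk]))
show("green",col((60,60,20),(90,255,255)),(140,150,210,215),.02)
show("bluehousing",col((100,120,40),(130,255,255)),(198,145,234,206),.096)
show("tray",col((100,70,20),(130,255,255)),(375,175,425,290),.009)
show("handle",col((5,200,150),(14,255,255)),(385,240,420,275),.074)
show("red",col((0,180,100),(4,255,255)),(385,190,415,210),.018)
show("blank",col((0,0,170),(180,60,255)),(242,160,290,185),.03)
for uv in [(244,175),(236,175),(290,175),(265,174)]: print(uv,hsv[uv[1],uv[0]])
crop=cv2.resize(im[140:290,130:430],None,fx=2.6,fy=2.6,interpolation=cv2.INTER_CUBIC); cv2.imwrite("pics/crop0.png",crop[:,:,::-1])
E
python3 m1.py
```

```text
green px [178.7 182.6] 630 world [0.5968 0.2564 0.02  ] ctr [0.5969 0.2567 0.02  ] sides 0.144 0.037
   ang -82.4 depth z 1.1973537
bluehousing px [215.9 175.6] 1037 world [0.6025 0.132  0.096 ] ctr [0.603  0.1293 0.096 ] sides 0.071 0.142
   ang -172.9 depth z 1.1321024
tray px [396.9 231.1] 797 world [ 0.4699 -0.3707  0.009 ] ctr [ 0.4655 -0.3751  0.009 ] sides 0.056 0.251
   ang -177.1 depth z 1.1923239
handle px [399.5 256.4] 26 world [ 0.3966 -0.3639  0.074 ] ctr [ 0.3964 -0.3639  0.074 ] sides 0.003 0.039
   ang 179.0 depth z 1.1121783
red px [397.8 198.5] 13 world [ 0.5624 -0.3729  0.018 ] ctr [ 0.5625 -0.3735  0.018 ] sides 0.003 0.017
   ang -88.9 depth z 1.1934669
blank px [262.9 173.4] 305 world [0.6261 0.0143 0.03  ] ctr [0.627  0.0137 0.03  ] sides 0.098 0.03
   ang -84.0 depth z 1.1935064
(244, 175) [174  26  49]
(236, 175) [ 45   9 173]
(290, 175) [ 0 20 52]
(265, 174) [ 19  53 205]
```

View pics/crop0.png

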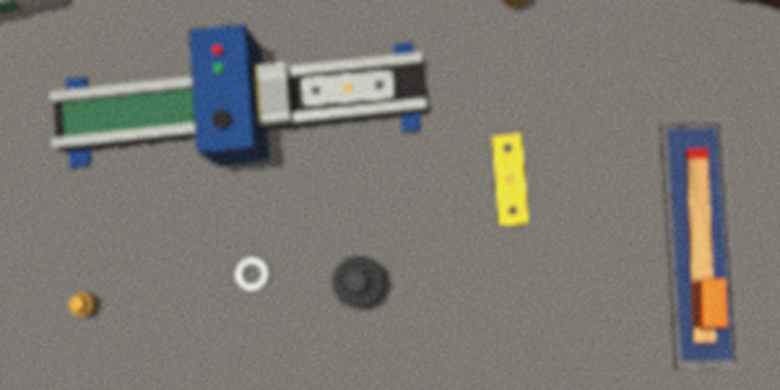

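The crop confirms it: blank in the right-hand channel, housing and hood left of it, green strip beyond. The stick in the tray has its red tip up-image (away from the robot) and its handle nearer the robot. The sizes I measured match the given ones, so I'll plan the first move, over the demag and looking on the way.

```bash
cat > plan.py <<'E'
from h import *
# prints rows for segments: (target xyz, heading deg of tool x (tool down), n rows, grip)
def plan(segs,start=None,dec=2):
    s=robot.get_state(); p=np.array(s["tool_pos"]) ; Rm=R.from_quat(s["ee_rot"])
    if start is not None: p=np.array(start,float)
    rows=[]
    for tgt,h,n,g in segs:
        Rt=R.from_matrix(np.c_[[np.cos(np.radians(h)),np.sin(np.radians(h)),0],[np.sin(np.radians(h)),-np.cos(np.radians(h)),0],[0,0,-1]])
        p0=p.copy(); tgt=np.array(tgt,float)
        for i in range(n):
            want=p0+(tgt-p0)*(i+1)/n
            sh=np.round(Rm.inv().apply(want-p)/.08,dec); p=p+Rm.apply(sh*.08)
            rv=(Rm.inv()*Rt).as_rotvec()/(n-i)/(np.pi/4); rv=np.round(rv,dec+1); Rm=Rm*R.from_rotvec(rv*np.pi/4)
            if np.linalg.norm(sh)>.78 or np.linalg.norm(rv)>.237: print("!! fast",np.linalg.norm(sh),np.linalg.norm(rv))
            rows.append(" ".join("%g"%v for v in [*(sh+0.),*(rv+0.),g]))
    for i in range(0,len(rows),10): print("; ".join(rows[i:i+10]),len(rows[i:i+10]))
    print("end",p.round(4))
E
python3 - <<'E'
from plan import *
plan([((.56,.16,.27),85,10,-1)])
E
```

```text
-0.61 -0.39 -0.05 0 0 0.174 -1; -0.66 -0.3 -0.05 0 0 0.174 -1; -0.7 -0.21 -0.05 0 0 0.174 -1; -0.71 -0.11 -0.05 0 0 0.174 -1; -0.73 -0.01 -0.05 0 0 0.174 -1; -0.72 0.09 -0.05 0 0 0.174 -1; -0.7 0.18 -0.05 0 0.001 0.174 -1; -0.67 0.28 -0.05 -0.001 0 0.174 -1; -0.63 0.36 -0.05 0 0.001 0.174 -1; -0.57 0.45 -0.05 -0.001 0 0.174 -1 10
end [0.5598 0.1597 0.27  ]
```

```bash
python3 -m handwheel '-0.61 -0.39 -0.05 0 0 0.174 -1; -0.66 -0.3 -0.05 0 0 0.174 -1; -0.7 -0.21 -0.05 0 0 0.174 -1; -0.71 -0.11 -0.05 0 0 0.174 -1; -0.73 -0.01 -0.05 0 0 0.174 -1; -0.72 0.09 -0.05 0 0 0.174 -1; -0.7 0.18 -0.05 0 0 0.174 -1; -0.67 0.28 -0.05 0 0 0.174 -1; -0.63 0.36 -0.05 0 0 0.174 -1; -0.57 0.45 -0.05 0 0 0.174 -1'
python3 - <<'E'
from plan import *
c,im,d=shot("wrist","w0"); print(c[1],c[2].round(2))
plan([((.47,-.365,.25),0,10,-1)])
E
```

```text
time_s: 1.35
tool_pos: [0.5608, 0.1585, 0.2703]
ee_rot: [0.739, 0.674, -0.0, -0.0]
force: [0.3, 0.3, 0.3]
grip_width: 0.0869
finger_force: 0.0
[0.56718495 0.23027598 0.42434653] [[ 1.   -0.09 -0.03]
 [-0.09 -0.96 -0.26]
 [-0.    0.27 -0.96]]
-0.66 -0.06 0.03 0.001 0 0.187 -1; -0.65 0.04 0.03 0.001 0 0.187 -1; -0.65 0.14 0.03 0.001 0 0.187 -1; -0.61 0.23 0.02 0.001 0 0.187 -1; -0.58 0.31 0.03 0.001 -0.001 0.187 -1; -0.53 0.4 0.03 0.001 -0.001 0.188 -1; -0.46 0.47 0.03 0.001 0 0.187 -1; -0.38 0.53 0.03 0.001 -0.001 0.188 -1; -0.31 0.59 0.02 0.002 0 0.187 -1; -0.21 0.62 0.03 0.001 -0.001 0.188 -1 10
end [ 0.4701 -0.3651  0.2501]
```

View pics/w0.png

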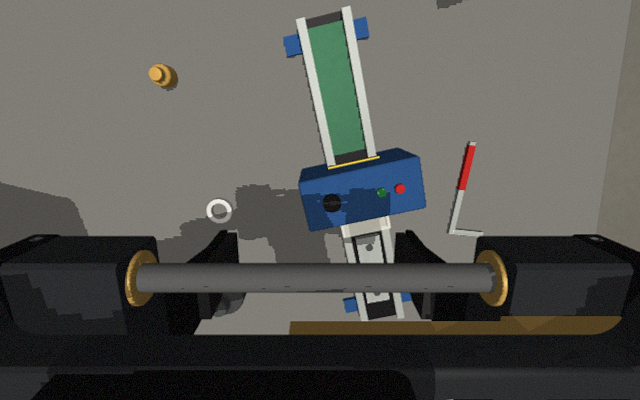

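The wrist view shows the green strip at about (338,90), the housing at (362,190), and the slug at (160,75). The gripper hides everything below row 235. I'll measure the channel axis from the strip and plan the move to the tray.

```bash
python3 - <<'E'
from plan import *
c,im,d=load("w0"); hsv=cv2.cvtColor(im,cv2.COLOR_RGB2HSV)
m=cv2.inRange(hsv,(60,80,20),(90,255,255)); m[170:]=0
n,l,s,ce=cv2.connectedComponentsWithStats(m); i=1+np.argmax(s[1:,4])
cn=max(cv2.findContours((l==i).astype(np.uint8),0,1)[0],key=cv2.contourArea)[:,0].astype(np.float32)
W=ray(c,cn,.02)
(cx,cy),(a,b),ang=cv2.minAreaRect((W[:,:2]*1000).astype(np.float32)); print("green rect",cx,cy,a,b,ang)
bp=cv2.boxPoints(((cx,cy),(a,b),ang)); print(bp)
# 3D check
K,t,Rm=c; q=np.argwhere(l==i)[:,::-1]; dd=d[q[:,1],q[:,0]]; P=(np.c_[q,np.ones(len(q))]@np.linalg.inv(K).T*dd[:,None])@Rm.T+t; print("depth z",np.median(P[:,2]),P.mean(0))
m=cv2.inRange(hsv,(20,150,150),(32,255,255)); m[:140]=0;m[190:]=0
q=np.argwhere(m[:,300:400])[:,::-1]+[300,0]; W=ray(c,q,.044); print("yellow line",W.mean(0),len(q))
plan([((.37,-.365,.21),0,10,-1)])
E
```

```text
green rect 595.2642211914062 252.8273162841797 40.79203796386719 150.63241577148438 7.403151035308838
[[565.3337  324.88766]
 [584.74274 175.51091]
 [625.19476 180.76697]
 [605.7857  330.14374]]
depth z 0.020434451709914397 [0.59453372 0.25676343 0.02199165]
yellow line [0.6061244  0.16901418 0.044     ] 101
-0.67 -0.18 0.08 0.001 0 0.187 -1; -0.69 -0.08 0.08 0.001 0 0.187 -1; -0.69 0.02 0.07 0.001 0 0.187 -1; -0.68 0.12 0.08 0.001 0 0.187 -1; -0.66 0.22 0.08 0.001 -0.001 0.187 -1; -0.62 0.31 0.08 0.001 -0.001 0.188 -1; -0.56 0.4 0.07 0.001 0 0.187 -1; -0.5 0.48 0.08 0.001 -0.001 0.188 -1; -0.42 0.55 0.08 0.002 0 0.187 -1; -0.34 0.6 0.08 0.001 -0.001 0.188 -1 10
end [ 0.3702 -0.365   0.2097]
```

```bash
python3 -m handwheel '-0.67 -0.18 0.08 0 0 0.187 -1; -0.69 -0.08 0.08 0 0 0.187 -1; -0.69 0.02 0.07 0 0 0.187 -1; -0.68 0.12 0.08 0 0 0.187 -1; -0.66 0.22 0.08 0 0 0.187 -1; -0.62 0.31 0.08 0 0 0.188 -1; -0.56 0.4 0.07 0 0 0.187 -1; -0.5 0.48 0.08 0 0 0.188 -1; -0.42 0.55 0.08 0 0 0.187 -1; -0.34 0.6 0.08 0 0 0.188 -1'
python3 - <<'E'
from h import *
c,im,d=shot("wrist","w1"); hsv=cv2.cvtColor(im,cv2.COLOR_RGB2HSV)
K,t,Rm=c
def pts(m):
    n,l,s,ce=cv2.connectedComponentsWithStats(m); i=1+np.argmax(s[1:,4]); q=np.argwhere(l==i)[:,::-1]; dd=d[q[:,1],q[:,0]]; q=q[dd>0]; dd=dd[dd>0]
    return ce[i],s[i],(np.c_[q,np.ones(len(q))]@np.linalg.inv(K).T*dd[:,None])@Rm.T+t
def rect(P): return cv2.minAreaRect((P[:,:2]*1000).astype(np.float32))
ce,s,P=pts(cv2.inRange(hsv,(6,190,80),(15,255,255))); print("orange",ce,s,P.min(0),P.max(0))
zt=np.percentile(P[:,2],95); T=P[P[:,2]>zt-.006]; print("top",zt,len(T),rect(T))
ce,s,P=pts(cv2.inRange(hsv,(0,190,60),(4,255,255))); T=P[P[:,2]>.013]; print("red",ce,s,np.median(P[:,2]),rect(T))
ce,s,P=pts(cv2.inRange(hsv,(100,70,20),(130,255,255))); print("liner",ce,s,np.median(P[:,2]),rect(P))
E
```

```text
time_s: 2.65
tool_pos: [0.3684, -0.3609, 0.2077]
ee_rot: [1.0, 0.004, -0.0, -0.0]
force: [0.9, -0.3, 0.1]
grip_width: 0.0868
finger_force: 0.0
orange [457.3032967  218.70549451] [ 426  193   68   57 1365] [ 0.30963202 -0.53729779  0.01856846] [ 0.40617217 -0.408667    0.27538864]
top 0.07061536622655357 910 ((364.4805908203125, -472.15728759765625), (150.4073028564453, 24.832185745239258), 50.613243103027344)Traceback (most recent call last):
  File "<stdin>", line 10, in <module>
  File "<stdin>", line 5, in pts
    return _wrapfunc(a, 'argmax', axis=axis, out=out, **kwds)
    return bound(*args, **kwds)
ValueError: attempt to get argmax of an empty sequence
```

View pics/w1.png

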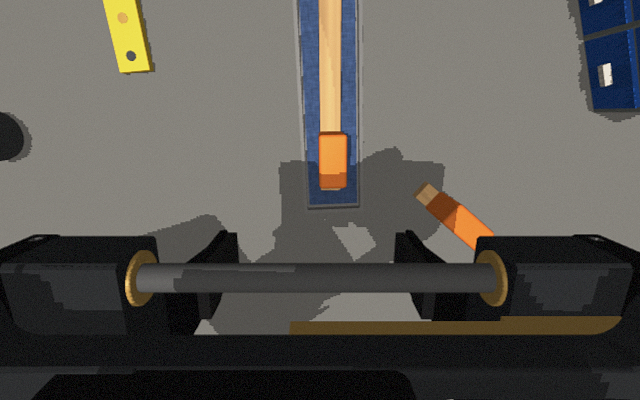

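The tray stick's handle is at (333,160), its bar runs up-image, and the tray end is at (332,207). The look-alike handle at (457,218) confused the mask, so I'll restrict it to columns 305–360.

```bash
python3 - <<'E'
from h import *
c,im,d=load("w1"); hsv=cv2.cvtColor(im,cv2.COLOR_RGB2HSV); K,t,Rm=c
def P3(m):
    q=np.argwhere(m)[:,::-1]; dd=d[q[:,1],q[:,0]]; q=q[dd>0]; dd=dd[dd>0]
    return q,(np.c_[q,np.ones(len(q))]@np.linalg.inv(K).T*dd[:,None])@Rm.T+t
def box(m): m[:, :300]=0; m[:,365:]=0; m[212:]=0; return m
q,P=P3(box(cv2.inRange(hsv,(6,190,60),(15,255,255)))); 
print("z pct",np.percentile(P[:,2],[5,25,50,75,95]).round(4), hsv[150,333],hsv[182,333])
ok=P[:,2]>.068; W=ray(c,q[ok],.074)[:,:2]*1000; r=cv2.minAreaRect(W.astype(np.float32)); print("top",ok.sum(),r,q[ok].min(0),q[ok].max(0))
# bright top face by value
v=box(cv2.inRange(hsv,(6,150,225),(20,255,255))); qq=np.argwhere(v)[:,::-1]; print("bright",qq.min(0),qq.max(0))
# bar edges: wood
m=box(cv2.inRange(hsv,(8,60,120),(22,185,255))); m[125:]=0; q,P=P3(m); W=ray(c,q,.018)[:,:2]
ln=[ (y,W[q[:,1]==y].mean(0)) for y in range(5,125)]; L=np.array([a[1] for a in ln]); k=np.polyfit(L[:,0],L[:,1],1); print("bar z",np.median(P[:,2]),"slope deg",np.degrees(np.arctan(k[0])),"y at .40",np.polyval(k,.40), "width",[np.ptp(W[q[:,1]==y][:,1]).round(4) for y in (20,60,100)])
# tray outer end: liner
m=box(cv2.inRange(hsv,(100,70,20),(130,255,255))); q,P=P3(m); W=ray(c,q,.006)[:,:2]; print("liner",W.min(0),W.max(0)); 
L=np.array([[*W[q[:,1]==y].min(0),*W[q[:,1]==y].max(0)] for y in range(5,200,20)]); print(L.round(4)[:,[0,1,3]])
E
```

```text
z pct [0.0604 0.0727 0.0733 0.074  0.0748] [ 16 179 238] [ 12 199 182]
top 574 ((397.6940002441406, -376.2831726074219), (48.688880920410156, 24.695457458496094), 0.608921229839325) [319 134] [346 187]
bright [320 135] [345 173]
bar z 0.01770078042240303 slope deg 1.2808290437253518 y at .40 -0.37617538399822914 width [np.float64(0.0215), np.float64(0.0211), np.float64(0.0208)]
liner [ 0.33674129 -0.40842567] [ 0.54846784 -0.34387965]
[[ 0.5437 -0.3978 -0.3439]
 [ 0.5257 -0.3986 -0.3448]
 [ 0.5072 -0.3993 -0.3448]
 [ 0.4881 -0.4011 -0.3468]
 [ 0.4684 -0.4019 -0.3478]
 [ 0.448  -0.4028 -0.3488]
 [ 0.427  -0.4036 -0.3499]
 [ 0.4053 -0.4045 -0.351 ]
 [ 0.3828 -0.4066 -0.3521]
 [ 0.3596 -0.4076 -0.3533]]
```

```bash
python3 - <<'E'
from plan import *
print(robot.get_state()["tool_pos"])
plan([((.397,-.3763,.12),1.3,4,-1),((.397,-.3763,.038),1.3,4,-1),((.397,-.3763,.038),1.3,2,-1)])
E
```

```text
[ 0.36687655 -0.36847166  0.20740501]
0.09 0.02 0.27 0.002 0 -0.007 -1; 0.1 0.03 0.28 0.002 0 -0.007 -1; 0.09 0.02 0.27 0.002 0 -0.007 -1; 0.1 0.03 0.27 0.003 0.001 -0.007 -1; 0 0 0.26 0 0 0 -1; 0 0 0.25 0 0 0 -1; 0 0 0.26 0 0 0 -1; 0 0 0.26 0 -0.001 0 -1; 0 0 0 0 0 0 -1; 0 0 0 0 0 0 -1 10
end [ 0.3974 -0.3766  0.0378]
```

```bash
python3 -m handwheel '0.09 0.02 0.27 0 0 -0.007 -1; 0.1 0.03 0.28 0 0 -0.007 -1; 0.09 0.02 0.27 0 0 -0.007 -1; 0.1 0.03 0.27 0 0 -0.007 -1; 0 0 0.26 0 0 0 -1; 0 0 0.25 0 0 0 -1; 0 0 0.26 0 0 0 -1; 0 0 0.26 0 0 0 -1; 0 0 0 0 0 0 -1; 0 0 0 0 0 0 -1' 30
python3 - <<'E'
from h import *
c,im,d=shot("wrist","w2"); s=robot.get_state(); print(s["tool_pos"],s["ee_rot"],s["force"])
E
```

```text
time_s: 3.95
tool_pos: [0.4, -0.367, 0.0389]
ee_rot: [1.0, 0.017, 0.0, 0.0]
force: [0.0, -0.3, -0.2]
grip_width: 0.0872
finger_force: 0.0
[ 0.40016205 -0.36722731  0.03924851] [9.99850434e-01 1.72831166e-02 3.63942831e-04 5.20891149e-04] [ 0.72495553 -0.42057025 -0.31909784]
```

View pics/w2.png

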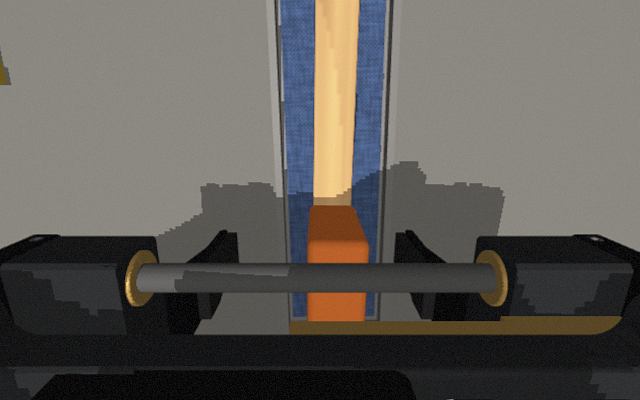

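The gripper gap is centred near column 317 and the handle at 337, so the hand sits about 9 mm too far left. That agrees with the measured TCP. I'll correct it and close.

```bash
python3 -m handwheel '-0.02 0.06 0.01 0 0 0 -1; -0.02 0.055 0 0 0 0 -1; 0 0 0 0 0 0 -1; 0 0 0 0 0 0 1; 0 0 0 0 0 0 1; 0 0 0 0 0 0 1; 0 0 0 0 0 0 1; 0 0 0 0 0 0 1; 0 0 0 0 0 0 1; 0 0 0 0 0 0 1' 30
python3 - <<'E'
from h import *
s=robot.get_state(); print(s["tool_pos"],s["ee_rot"],s["force"])
E
```

```text
time_s: 5.25
tool_pos: [0.3969, -0.3762, 0.0378]
ee_rot: [1.0, 0.017, -0.0, -0.0]
force: [-1.1, 1.7, -0.3]
grip_width: 0.0258
finger_force: 29.9
[ 0.3968518  -0.37624301  0.03775672] [ 9.99854915e-01  1.70337138e-02 -1.00488818e-05 -3.10662307e-05] [-1.13502621  1.7233958  -0.30733572]
```

```bash
python3 - <<'E'
from plan import *
plan([((.3968,-.3762,.14),1.95,4,1),((.6578,-.2282,.14),97.4,12,1),((.6578,-.2282,.11),97.4,4,1)])
E
```

```text
0 0 -0.32 0 0 0 1; 0 0 -0.32 0 0 0 1; 0 0 -0.32 0 0 0 1; 0 0 -0.32 0 0 0 1; 0.28 -0.14 0 0 0 -0.177 1; 0.29 -0.11 0 0 0 -0.177 1; 0.31 -0.06 0 0 0 -0.177 1; 0.31 -0.02 0 0 0 -0.177 1; 0.31 0.02 0 0 0 -0.177 1; 0.31 0.07 0 0 0 -0.177 1 10
0.29 0.1 0 0 0 -0.177 1; 0.28 0.15 0 0 0 -0.176 1; 0.25 0.18 0 0 0 -0.177 1; 0.22 0.22 0 0 0 -0.176 1; 0.2 0.25 0 0 0 -0.177 1; 0.15 0.27 0 0 0 -0.176 1; 0 0 0.09 0 0 0 1; 0 0 0.1 0 0 0 1; 0 0 0.09 0 0 0 1; 0 0 0.1 0 0 0 1 10
end [ 0.658  -0.2285  0.1098]
```

```bash
python3 -m handwheel '0 0 -0.32 0 0 0 1; 0 0 -0.32 0 0 0 1; 0 0 -0.32 0 0 0 1; 0 0 -0.32 0 0 0 1; 0.28 -0.14 0 0 0 -0.177 1; 0.29 -0.11 0 0 0 -0.177 1; 0.31 -0.06 0 0 0 -0.177 1; 0.31 -0.02 0 0 0 -0.177 1; 0.31 0.02 0 0 0 -0.177 1; 0.31 0.07 0 0 0 -0.177 1' 40 | head -3
python3 -m handwheel '0.29 0.1 0 0 0 -0.177 1; 0.28 0.15 0 0 0 -0.176 1; 0.25 0.18 0 0 0 -0.177 1; 0.22 0.22 0 0 0 -0.176 1; 0.2 0.25 0 0 0 -0.177 1; 0.15 0.27 0 0 0 -0.176 1; 0 0 0.09 0 0 0 1; 0 0 0.1 0 0 0 1; 0 0 0.09 0 0 0 1; 0 0 0.1 0 0 0 1'
python3 - <<'E'
from h import *
c,im,d=shot("wrist","w3"); s=robot.get_state(); print(s["tool_pos"],s["ee_rot"],s["force"], np.degrees(2*np.arctan2(s["ee_rot"][1],s["ee_rot"][0])))
E
```

```text
time_s: 6.5
tool_pos: [0.5279, -0.3016, 0.1397]
ee_rot: [0.906, 0.423, -0.0, -0.0]
time_s: 7.75
tool_pos: [0.6572, -0.229, 0.1091]
ee_rot: [0.661, 0.751, -0.0, -0.0]
force: [0.3, -0.1, -1.3]
grip_width: 0.026
finger_force: 39.9
[ 0.6566375  -0.22861497  0.10782719] [ 6.60495755e-01  7.50828558e-01 -3.53898858e-04 -1.30741335e-03] [-0.59785767  0.26224645 -2.10800918] 97.32452181801234
```

View pics/w3.png

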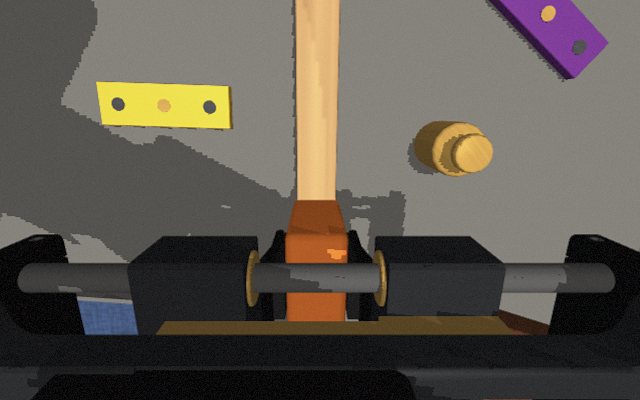

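The bar lies straight along the tool (centred on column 316), but the tip is above the frame. The weight at (455,150) and the yellow look-alike at (165,105) are clear of the path. I'll use the fixed cameras to check the tip against the blank.

```bash
python3 - <<'E'
from h import *
s=robot.get_state()["tool_pos"]; f=np.array([-.1288,.9917]); G=np.array([.5953,.2528]); nn=np.array([-f[1],f[0]])
def dem(p): v=p[:2]-G; return (115+1000*v@f).round(1),(1000*v@nn).round(1)
print("tcp dem",dem(s),s)
for n in("top","scene"):
    c,im,d=shot(n,n+"1"); hsv=cv2.cvtColor(im,cv2.COLOR_RGB2HSV)
    tip=np.r_[s[:2]+.17*f,s[2]-.0268]; uv=proj(c,tip)[0]; print(n,"pred tip px",uv)
    x,y=uv.astype(int); m=cv2.inRange(hsv,(0,150,60),(5,255,255))|cv2.inRange(hsv,(175,150,60),(180,255,255)); k=np.zeros_like(m); k[y-15:y+15,x-15:x+15]=m[y-15:y+15,x-15:x+15]
    q=np.argwhere(k)[:,::-1]; print(" red px",q.mean(0),len(q),"at z",ray(c,q.mean(0),s[2]-.02)[0],dem(ray(c,q.mean(0),s[2]-.02)[0]))
    b=proj(c,np.r_[G-.241*f,.03])[0].astype(int); m=cv2.inRange(hsv,(0,0,150),(180,70,255))
    if n=="scene": crop=cv2.resize(im[130:260,300:460],None,fx=4.5,fy=4.5,interpolation=cv2.INTER_CUBIC); cv2.imwrite("pics/sc1.png",crop[:,:,::-1])
    print(" pred blank px",b)
E
```

```text
tcp dem (np.float64(-370.3), np.float64(1.2)) [ 0.6566375  -0.22861497  0.10782719]
top pred tip px [287.83337391 166.60614687]
 red px [nan nan] 0 at z [nan nan nan] (np.float64(nan), np.float64(nan))
 pred blank px [263 173]
scene pred tip px [360.90198561 205.39732828]
 red px [360.5        205.13636364] 22 at z [ 0.63812409 -0.06477938  0.08782719] (np.float64(-205.5), np.float64(-1.6))
 pred blank px [376 205]<stdin>:9: RuntimeWarning: Mean of empty slice.
  ret = um.true_divide(
```

View pics/sc1.png

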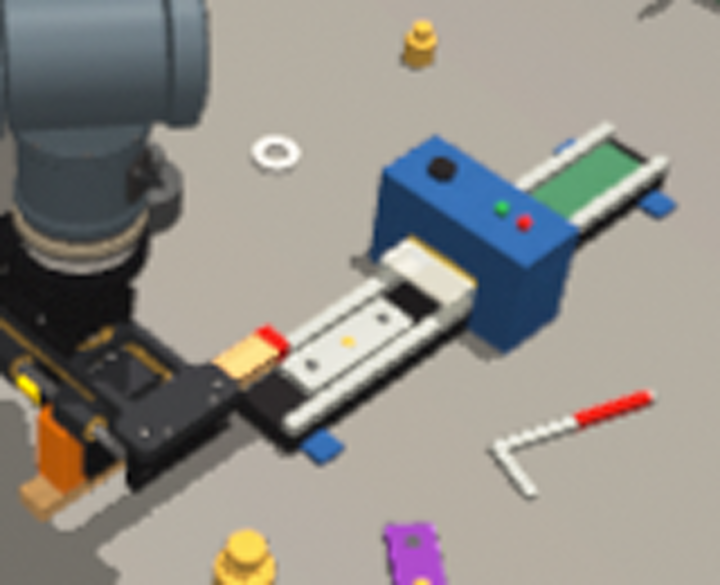

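The scene crop shows the red tip directly above the infeed bed end, behind the blank, and within a pixel of where I predicted it. Lowering now.

```bash
python3 -m handwheel '0 0.015 0.1 0 0 0 1; 0 0 0.1 0 0 0 1; 0 0 0.1 0 0 0 1; 0 0 0.1 0 0 0 1; 0 0 0.1 0 0 0 1; 0 0 0.1 0 0 0 1; 0 0 0.05 0 0 0 1; 0 0 0 0 0 0 1; 0 0 0 0 0 0 1; 0 0 0 0 0 0 1'
cat > chk.py <<'E'
from h import *
st=robot.get_state(); s=st["tool_pos"]; f=np.array([-.1288,.9917]); G=np.array([.5953,.2528]); nn=np.array([-f[1],f[0]])
v=s[:2]-G; q=st["ee_rot"]
print("t",st["time_s"],"tip x",(115+1000*v@f+170).round(1),"lat",(1000*v@nn).round(1),"under z",(1000*(s[2]-.0338)).round(1),"hd",np.degrees(2*np.arctan2(q[1],q[0])).round(2),"F",st["force"].round(2),"T",st["ft_torque"].round(3))
E
python3 chk.py
```

```text
time_s: 9.15
tool_pos: [0.6594, -0.2284, 0.0582]
ee_rot: [0.66, 0.751, 0.0, 0.0]
force: [-0.6, -0.2, -1.3]
grip_width: 0.0257
finger_force: 39.9
t 9.15 tip x -200.5 lat -1.6 under z 24.4 hd 97.4 F [-0.57 -0.2  -1.3 ] T [-0.083  0.03  -0.019]
```

```bash
python3 -m handwheel '0 -0.02 0.025 0 0 0 1; 0.05 0 0 0 0 0 1; 0.07 0 0 0 0 0 1; 0.09 0 0 0 0 0 1; 0.09 0 0 0 0 0 1; 0.09 0 0 0 0 0 1; 0.09 0 0 0 0 0 1; 0.09 0 0 0 0 0 1; 0.05 0 0 0 0 0 1; 0 0 0 0 0 0 1'
python3 chk.py
python3 - <<'E'
from h import *
c,im,d=shot("scene","scene2"); crop=cv2.resize(im[130:260,300:460],None,fx=4.5,fy=4.5,interpolation=cv2.INTER_CUBIC); cv2.imwrite("pics/sc2.png",crop[:,:,::-1])
E
```

```text
time_s: 10.4
tool_pos: [0.6508, -0.1784, 0.0556]
ee_rot: [0.66, 0.751, 0.0, -0.001]
force: [-0.4, -0.0, -1.2]
grip_width: 0.0257
finger_force: 39.9
t 10.4 tip x -149.8 lat 0.5 under z 21.8 hd 97.41 F [-0.35 -0.03 -1.16] T [-0.126  0.004  0.024]
```

View pics/sc2.png

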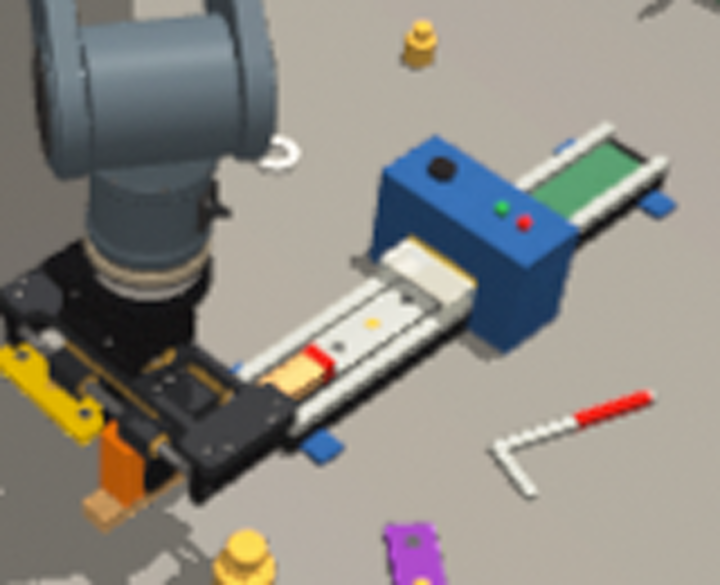

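The tip is against the blank in the channel, and the blank's front is just at the hood. I'll keep pushing slowly.

```bash
python3 -m handwheel '0.05 0 0 0 0 0 1; 0.09 0 0 0 0 0 1; 0.09 0 0 0 0 0 1; 0.09 0 0 0 0 0 1; 0.09 0 0 0 0 0 1; 0.09 0 0 0 0 0 1; 0.09 0 0 0 0 0 1; 0.09 0 0 0 0 0 1; 0.09 0 0 0 0 0 1; 0.09 0 0 0 0 0 1' >/dev/null
python3 chk.py
```

```text
t 11.7 tip x -81.4 lat 0.3 under z 21.9 hd 97.4 F [ 0.31 -2.09 -1.  ] T [-0.566 -0.032 -0.01 ]
```

```bash
python3 -m handwheel '0.09 0 0 0 0 0 1; 0.09 0 0 0 0 0 1; 0.09 0 0 0 0 0 1; 0.09 0 0 0 0 0 1; 0.09 0 0 0 0 0 1; 0.09 0 0 0 0 0 1; 0.09 0 0 0 0 0 1; 0.09 0 0 0 0 0 1; 0.09 0 0 0 0 0 1; 0.09 0 0 0 0 0 1' >/dev/null
python3 chk.py
```

```text
t 12.95 tip x -9.4 lat 0.3 under z 21.9 hd 97.4 F [-0.75 -1.9  -1.02] T [-0.499  0.011 -0.033]
```

```bash
python3 -m handwheel '0.09 0 0 0 0 0 1; 0.09 0 0 0 0 0 1; 0.09 0 0 0 0 0 1; 0.09 0 0 0 0 0 1; 0.09 0 0 0 0 0 1; 0.09 0 0 0 0 0 1; 0.09 0 0 0 0 0 1; 0.09 0 0 0 0 0 1; 0.07 0 0 0 0 0 1; 0.05 0 0 0 0 0 1' >/dev/null
python3 chk.py
python3 - <<'E'
from h import *
c,im,d=shot("scene","scene3"); shot("wrist","w4"); shot("top","top3"); crop=cv2.resize(im[130:260,330:490],None,fx=4.5,fy=4.5,interpolation=cv2.INTER_CUBIC); cv2.imwrite("pics/sc3.png",crop[:,:,::-1])
E
python3 chk.py
```

```text
t 14.2 tip x 57.7 lat 0.3 under z 21.9 hd 97.41 F [-0.17 -2.44 -0.55] T [-0.546 -0.031  0.076]
t 14.35 tip x 58.0 lat 0.5 under z 21.9 hd 97.39 F [ 0.24  0.06 -1.78] T [-0.138  0.08  -0.   ]
```

View pics/sc3.png

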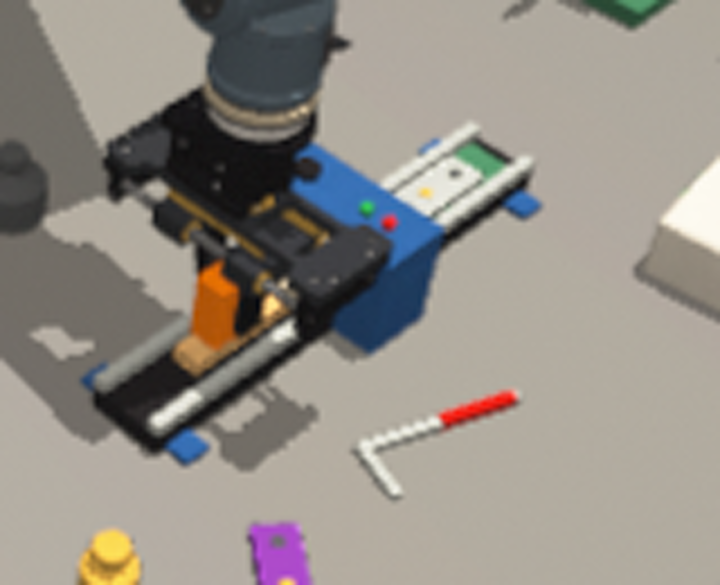

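The blank is on the green strip, with about 108 mm estimated for its centre. I'll nudge it 7 mm more, then start drawing back along the channel.

```bash
python3 -m handwheel '0.03 0 0 0 0 0 1; 0.03 0 0 0 0 0 1; 0.025 0 0 0 0 0 1; 0 0 0 0 0 0 1; 0 0 0 0 0 0 1; -0.05 0 0 0 0 0 1; -0.1 0 0 0 0 0 1; -0.2 0 0 0 0 0 1; -0.3 0 0 0 0 0 1; -0.3 0 0 0 0 0 1' | head -2
python3 - <<'E'
from h import *
f=np.array([-.1288,.9917]); G=np.array([.5953,.2528])
c,im,d=shot("scene","scene4"); hsv=cv2.cvtColor(im,cv2.COLOR_RGB2HSV)
uv=proj(c,np.r_[G,.03])[0]; print("pred",uv); x,y=uv.astype(int)
m=cv2.inRange(hsv,(12,70,150),(30,255,255)); k=np.zeros_like(m); k[y-12:y+12,x-14:x+14]=m[y-12:y+12,x-14:x+14]; q=np.argwhere(k)[:,::-1]; print(q.mean(0),len(q)); P=ray(c,q.mean(0),.03)[0]; print(P,"demag x",115+1000*(P[:2]-G)@f)
m=cv2.inRange(hsv,(55,80,20),(90,255,255)); k=np.zeros_like(m); k[y-30:y+30,x-35:x+35]=m[y-30:y+30,x-35:x+35]; q=np.argwhere(k)[:,::-1]; W=ray(c,q,.02)[:,:2]; e=115+1000*(W-G)@f; print("green vis x range",np.percentile(e,[2,50,98]))
E
python3 chk.py
```

```text
time_s: 15.6
tool_pos: [0.6336, -0.0439, 0.0558]
pred [425.78147396 171.54033869]
[425.5 171.5] 4
[0.59462082 0.25214921 0.03      ] demag x 114.44209035250258
green vis x range [ 66.65344973 181.98564834 191.4459853 ]
t 15.65 tip x -17.9 lat -0.5 under z 22.2 hd 97.25 F [ 0.54 -1.97 -1.07] T [-0.203 -0.009  0.012]
```

The blank's centre dot measures demag x = 114.4 mm (target 115). Next: draw the stick back, lift it and carry it to the tray.

```bash
python3 - <<'E'
from plan import *
f=np.array([-.1288,.9917]); G=np.array([.5953,.2528]); B=G-.5*f
plan([((*B,.057),97.4,6,1),((*B,.14),97.4,4,1),((.397,-.3762,.13),1.95,13,1),((.397,-.3762,.07),1.95,4,1),((.397,-.3762,.07),1.95,3,1)])
E
```

```text
-0.41 0 0 0 0.001 -0.001 1; -0.41 0 0 0.001 0.001 0 1; -0.41 0 0 0 0 -0.001 1; -0.41 0 -0.01 0.001 0.001 0 1; -0.41 0 0 0 0 -0.001 1; -0.41 0 0 0.001 0.001 0 1; 0 0 -0.26 0 0 0 1; 0 0 -0.26 0 0 0 1; 0 0 -0.26 0 0 0 1; 0 0 -0.26 0 0 0 1 10
-0.09 -0.27 0.01 0 0 0.163 1; -0.13 -0.25 0.01 0 0 0.163 1; -0.16 -0.23 0.01 0 0 0.163 1; -0.19 -0.22 0.01 0 0 0.163 1; -0.21 -0.18 0.01 0 0 0.163 1; -0.24 -0.16 0.01 0 0 0.163 1; -0.25 -0.13 0.01 0 0 0.163 1; -0.27 -0.09 0.01 0 0 0.163 1; -0.28 -0.06 0.01 0 0 0.163 1; -0.28 -0.02 0.01 0 0 0.163 1 10
-0.28 0.02 0.01 0 0 0.164 1; -0.28 0.05 0.01 0 0 0.163 1; -0.27 0.08 0.01 0 0 0.164 1; 0 0 0.19 0 0 0 1; 0 0 0.18 0 0 0 1; 0 0 0.19 0 0 0 1; 0 0 0.19 0 0 0 1; 0 0 0 0 0 0 1; 0 0 0 0 0 0 1; 0 0 0 0 0 0 1 10
end [ 0.3972 -0.376   0.0699]
```

```bash
python3 -m handwheel '-0.41 0 0 0 0 0 1; -0.41 0 0 0 0 0 1; -0.41 0 0 0 0 0 1; -0.41 0 0 0 0 0 1; -0.41 0 0 0 0 0 1; -0.41 0 0 0 0 0 1; 0 0 -0.26 0 0 0 1; 0 0 -0.26 0 0 0 1; 0 0 -0.26 0 0 0 1; 0 0 -0.26 0 0 0 1' | head -2
python3 -m handwheel '-0.09 -0.27 0.01 0 0 0.163 1; -0.13 -0.25 0.01 0 0 0.163 1; -0.16 -0.23 0.01 0 0 0.163 1; -0.19 -0.22 0.01 0 0 0.163 1; -0.21 -0.18 0.01 0 0 0.163 1; -0.24 -0.16 0.01 0 0 0.163 1; -0.25 -0.13 0.01 0 0 0.163 1; -0.27 -0.09 0.01 0 0 0.163 1; -0.28 -0.06 0.01 0 0 0.163 1; -0.28 -0.02 0.01 0 0 0.163 1' | head -2
python3 -m handwheel '-0.28 0.02 0.01 0 0 0.164 1; -0.28 0.05 0.01 0 0 0.163 1; -0.27 0.08 0.01 0 0 0.164 1; 0 0 0.19 0 0 0 1; 0 0 0.18 0 0 0 1; 0 0 0.19 0 0 0 1; 0 0 0.19 0 0 0 1; 0 0 0 0 0 0 1; 0 0 0 0 0 0 1; 0 0 0 0 0 0 1'
python3 - <<'E'
from plan import *
q=robot.get_state()["ee_rot"]; print(np.degrees(2*np.arctan2(q[1],q[0])))
plan([((.397,-.3762,.039),1.95,5,1)])
E
```

```text
time_s: 16.9
tool_pos: [0.6589, -0.2357, 0.1412]
time_s: 18.15
tool_pos: [0.4564, -0.339, 0.1325]
time_s: 19.4
tool_pos: [0.3963, -0.3705, 0.069]
ee_rot: [1.0, 0.017, 0.0, 0.0]
force: [-0.2, -1.0, -0.9]
grip_width: 0.0252
finger_force: 39.9
1.9597926673730626
0 0.01 0.08 0 0 0 1; 0 0.02 0.07 0 0 0 1; 0 0.01 0.08 0 0 0 1; 0.01 0.02 0.07 0.001 0 0 1; 0 0.01 0.08 0 -0.001 0 1 5
end [ 0.3973 -0.3761  0.0386]
```

```bash
python3 -m handwheel '0 0.03 0 0 0 0 1; 0.01 0.04 0 0 0 0 1; 0 0 0.08 0 0 0 1; 0 0 0.08 0 0 0 1; 0 0 0.08 0 0 0 1; 0 0 0.08 0 0 0 1; 0 0 0.06 0 0 0 1; 0 0 0 0 0 0 1; 0 0 0 0 0 0 1; 0 0 0 0 0 0 1'
```

```text
time_s: 20.65
tool_pos: [0.397, -0.3757, 0.0381]
ee_rot: [1.0, 0.017, 0.0, 0.0]
force: [-0.1, -0.3, -0.7]
grip_width: 0.0256
finger_force: 40.0
```

Back at the pick pose to within 0.5 mm. I'll release there and rise straight up.

```bash
python3 -m handwheel '0 0 0 0 0 0 0.2; 0 0 0 0 0 0 -0.2; 0 0 0 0 0 0 -1; 0 0 0 0 0 0 -1; 0 0 0 0 0 0 -1; 0 0 0 0 0 0 -1; 0 0 0 0 0 0 -1; 0 0 0 0 0 0 -1; 0 0 0 0 0 0 -1; 0 0 0 0 0 0 -1'
python3 -m handwheel '0 0 -0.1 0 0 0 -1; 0 0 -0.2 0 0 0 -1; 0 0 -0.3 0 0 0 -1; 0 0 -0.3 0 0 0 -1; -0.2 0 -0.3 0 0 0 -1; -0.2 0 -0.3 0 0 0 -1; 0 0 -0.3 0 0 0 -1; 0 0 -0.2 0 0 0 -1; 0 0 0 0 0 0 -1; 0 0 0 0 0 0 -1'
python3 - <<'E'
from h import *
c,im,d=shot("wrist","w5"); K,t,Rm=c; hsv=cv2.cvtColor(im,cv2.COLOR_RGB2HSV)
m=cv2.inRange(hsv,(8,60,120),(22,185,255)); m[:,:270]=0; m[:,380:]=0; m[120:]=0
q=np.argwhere(m)[:,::-1]; dd=d[q[:,1],q[:,0]]; P=(np.c_[q,np.ones(len(q))]@np.linalg.inv(K).T*dd[:,None])@Rm.T+t
k=np.polyfit(P[:,0],P[:,1],1); print("bar top z",np.percentile(P[:,2],[10,50,90]),"hd",np.degrees(np.arctan(k[0])),"y at .46",np.polyval(k,.462))
t2,im2,_=shot("top","top5"); a=im2[140:290,130:430]; b=im[:230,150:520]
o=np.zeros((150*2+230*1+0,600,3),np.uint8); o[:300]=cv2.resize(a,None,fx=2,fy=2,interpolation=cv2.INTER_CUBIC); o[300:530,:370]=b; cv2.imwrite("pics/fin.png",o[:,:,::-1])
# bystander check vs first picture
_,im0,_=load("top0"); df=cv2.absdiff(im0,im2).max(2); x=np.argwhere(cv2.medianBlur((df>45).astype(np.uint8),3)[60:300,130:480]); print(len(x))
E
```

```text
time_s: 21.9
tool_pos: [0.3969, -0.3757, 0.0382]
ee_rot: [1.0, 0.017, -0.0, 0.0]
force: [0.0, -0.7, 0.3]
grip_width: 0.0871
finger_force: 0.0
time_s: 23.15
tool_pos: [0.3648, -0.3764, 0.1982]
ee_rot: [1.0, 0.017, -0.0, -0.0]
force: [0.2, -0.3, -0.6]
grip_width: 0.087
finger_force: 0.0
bar top z [0.01660782 0.01773611 0.01878549] hd 1.289670067584429 y at .46 -0.37424201850186917
7629
```

View pics/fin.png

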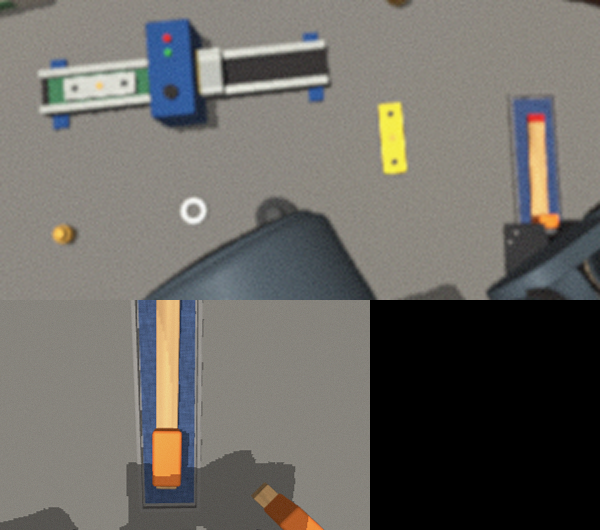

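The blank lies wholly on the green strip, at (100,86) in the picture. The stick lies flat in its tray with its bar top at z = 17.7 mm, the gripper is clear, and the bystanders I can see have not moved.

```bash
python3 -c "
from bench import robot
print(robot.sign_off())"
```

```text
the job is handed in; nothing more can be done
None
```

The job is handed in, with no verdict returned: the blank's centre measured at demag x ≈ 114 mm, wholly on the green strip, and the push stick lies flat and released in its tray, at about 23 s of the 48 s allowed.

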